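# Unlock the jar carousel, bring the yellow-lidded jar to the front and hold it there

### The arm

A 7-joint arm with a two-finger parallel gripper is mounted at the origin on the work surface. World frame = base frame: x ahead of the robot, y to its left, z up, the work surface at z = 0. Lengths are in m, angles in rad, forces in N, time in s.
With the tool pointing down it reaches from about 0.4 to 0.875 m from the base axis. Payload 6.5 kg.
Tool frame: the origin (TCP) lies midway between the tips of the shut fingers; the grasp point (between the pads) lies 19 mm behind it (manip.grip_depth is the distance from the TCP to the grasp point, in m); z points along the fingers, x is the direction in which the jaws open and shut, and the axes are right-handed (so a half turn about z gives the same grasp; the last joint's range is limited). The gripper opens to 88 mm and grips with 3 to 60 N. Pads are 18 mm wide; open, the fingers measure 123 mm over their backs; the gripper's body (75 mm by 187 mm) begins 45 mm behind the grasp point.
Start: joints at [1.145, 0.536, -0.004, 1.538, 0.003, 1.067, -0.071], TCP at [0.229, -0.608, 0.239] pointing down, gripper open.
Joint ranges: [-2.7, 2.7], [-0.37, 2.16], [-1.27, 1.26], [0.24, 2.4], [-1.31, 4.45], [0.19, 1.91], [-2.76, 2.76]. Speed limits (rad/s): [2.39, 2.39, 3.14, 3.14, 3.14, 3.14, 3.14].

### API

Orientations are given as a unit quaternion [x, y, z, w].
In Python, from station import manip, vision, workorder gives the robot as it stands.
- The arm moves only by the tool servo_tool, never from a script. Its argument "plan" is a list of rows, each an object with "translation": the shift along the tool's x, y, z in cm, a list of three; "roll": the turn about the tool's z in rad. A call has 1 to 12 rows; each row shifts and turns the pose as measured when the row begins, along the tool's axes as they then stand; what a row does not reach is not made up. A row lasts 1/10 s, in which the tool goes at most 50 mm and 8.59 degrees, less where a joint would pass 70% of its speed; a pose out of reach is approached as far as the arm can. A call with a gripper value outside its range is refused whole. "hand" is the opening, from 0 (shut) to 1 (fully open), set as the call begins (left out, the last holds). The fingers move at their own pace and stop on an object; "force" is the grip in N (left out, the last holds). Time passes only in rows, so rows that do not move let the fingers close. It gives the time, the measured TCP pose, the force and the opening at its end, in the units of the state.
- manip.get_state(): the state, without advancing time (a new reading comes with each control period).
- vision.snapshot(name): name is "scene" or "top" or "wrist"; returns the picture (420x560x3 uint8, red, green, blue); there is no depth.
- vision.camera_info(name): a dict with "mtx" (3x3 intrinsics, pixels), "R" (3x3) and "t" (3): a world point X has camera coordinates R X + t. Camera axes: x right, y down, z forward; pixel columns grow to the right and rows downward; lengths in m; the calibration is good to about 2 mm. A picture is of the moment at which its call begins: read the wrist's pose just before it. camera_info takes no time and is no camera call; for the wrist camera it gives the pose at the moment of the call.
- workorder.close_job(): hands the job in, once; it reports no verdict.
The state is a dict: "t": time; "joints": joint angles; "qvel": joint speeds; "joint_torque": joint torques, N m; "eef_pos": TCP position; "ee_rot": TCP orientation; "contact_force": force on the tool from outside, world axes, zero at the start; "moment": the same for the moment, N m; "finger_gap": finger opening in m.
Only numpy, scipy, OpenCV 4.12 (cv2) and the standard library are available. Lean on these libraries where they do the work, as an engineer would, in place of code of your own. Each camera call takes 0.05 s, during which the arm holds its last target. There are 200 camera calls.

### The job

The jar carousel is still in its transport lock: press the red lock lever down until it snaps in and stays down by itself. Then turn the carousel by its black knob until the jar with the yellow lid stands squarely at the red pointer, and finish with the knob still gripped, so that the turntable is held still there while a colleague labels the jar. Leave every jar standing upright in its cup and the other things on the bench where they are.

Things in the scene. Friction and masses are not known exactly. Their poses are not given: they have to be found in the camera images.
- carousel: Fixed stand of the jar carousel; origin on the bench under the turning axis; its x axis points from there to the red pointer (front), z up; lock lever on its +y side. It carries a round plywood plate, 294 mm across, top 32 mm above the bench, with six black cups (12 mm high) every 60 degrees at 95 mm radius, a jar in each, and a central column with the knob.
- knob (a point): Centre of the round black knob on the turning axis, 143 mm above the bench: 44 mm across, spanning 124 to 162 mm above the bench. The jar lids around it end 107 mm above the bench, 63 mm from the axis at their inner edges. Turning the knob turns the plate and all six jars.
- pointer (a point): Red arrow on the front foot of the stand, 165 mm from the turning axis, pointing inwards at the axis, 16 mm above the bench.
- turntable (a joint): Angle of the plate, rad, grows counter-clockwise seen from above; 0 at the start, where the lock holds it (1 mm of play at the rim; the lock fits only there). Unlocked it turns endlessly either way with a light drag (0.05 N m) and runs on a little when let go.
- lock_lever (a joint): Angle of the sprung red lock lever, rad: 0 up (locked), grows as the paddle goes down, hard stop at 0.50. It yields softly, meets a sprung detent at 0.07 and with about 10 N on the paddle snaps past it; let go, the detent holds it at about 0.43 (unlocked). Let go before the snap, or lifted with over 4 N, it springs back up.
- paddle (a point): Middle of the top of the lever's red paddle, 40 mm (along the stand's x) by 32 mm; at the start 245 mm from the turning axis on the stand's +y side, 68 mm above the bench; held by the detent about 35 mm, at the hard stop 30 mm above the bench. The hinge is parallel to the stand's x, 52 mm above the bench, 75 mm from the paddle towards the axis.
- jar_yellow_mid (a point): Centre (half-way up) of the jar with the yellow lid, glass with orange filling, 63 mm across, 75 mm tall, about 0.2 kg, standing loose in one of the carousel's cups (2 mm of play), 95 mm from the turning axis.
- jar_home_mid (a point): Centre of a jar of the same size with a black lid, standing in another cup of the carousel (at the pointer at the start).
- jar_a_mid (a point): Centre of a jar of the same size with a black lid, standing in another cup of the carousel.
- jar_b_mid (a point): Centre of a jar of the same size with a black lid, standing in another cup of the carousel.
- jar_c_mid (a point): Centre of a jar of the same size with a black lid, standing in another cup of the carousel.
- jar_d_mid (a point): Centre of a jar of the same size with a black lid, standing in another cup of the carousel.
- spare_left: Bystander: jar with a black lid, 63 mm across, 75 mm tall, on the bench; origin under its centre.
- spare_right: Bystander: another such jar on the bench; origin under its centre.
- label_roll: Bystander: roll of paper labels standing on end, 68 mm across, 45 mm tall; origin under its centre.
- cup: Bystander: white cup, 74 mm across, 85 mm tall; origin under its centre.
- screwdriver: Bystander: screwdriver lying on the bench.
- wood_spoon: Bystander: wooden tasting spoon, 160 mm long, lying on the bench.
Mind the look-alikes: they are no part of the job. Leave any pink or turquoise look-alike of the part that bears jar_yellow_mid alone. Leave any pink look-alike of the part that bears jar_c_mid alone.

How it is judged:
On the way, in this order (a step that is already met when the one before it is completed fails the run):
1. the lock lever has been pressed down past its detent, is let go and stays down by itself (value of joint lock_lever above 0.36 rad and contact force between each of the arm, the fingers and lock_lever below 0.3 N), for 0.2 s.
2. the fingers hold the carousel with the yellow-lidded jar at the red pointer (y of jar_yellow_mid in the frame of carousel between -0.01 and 0.01 m and x of jar_yellow_mid in the frame of carousel above 0.08 m and contact force between the fingers and turntable above 2 N), for 0.2 s.
At the end, for the whole second after the job is handed in: Yellow-lidded jar within 10 mm sideways of the pointer line, at the pointer; turntable still (under 0.05 rad/s), gripped by the fingers with over 2 N; lock lever held down by its detent alone (above 0.36 rad), untouched by the robot; all six jars upright in their cups (all of step 1 and all of step 2 and velocity of joint turntable between -0.05 and 0.05 rad/s and angle between each of jar_yellow_mid, jar_home_mid, jar_a_mid, jar_b_mid, jar_c_mid, jar_d_mid's own z axis and vertical below 0.15 rad and height (world z) of each of jar_yellow_mid, jar_home_mid, jar_a_mid, jar_b_mid, jar_c_mid, jar_d_mid below 0.08 m and horizontal distance between each of jar_yellow_mid, jar_home_mid, jar_a_mid, jar_b_mid, jar_c_mid, jar_d_mid and knob below 0.102 m); the arm keeps its last pose, push and grip.
It fails at once if a jar on the carousel was tipped or lifted out of its cup (angle between any of jar_yellow_mid, jar_home_mid, jar_a_mid, jar_b_mid, jar_c_mid, jar_d_mid's own z axis and vertical above 0.35 rad or height (world z) of any of jar_yellow_mid, jar_home_mid, jar_a_mid, jar_b_mid, jar_c_mid, jar_d_mid above 0.085 m).
It fails at once if another thing on the bench was shoved away or knocked over (distance of any of spare_left, spare_right, label_roll, cup, screwdriver, wood_spoon from where it was at the start of the episode above 0.03 m or angle between any of spare_left, spare_right, cup, label_roll's own z axis and vertical above 0.5 rad).
It also fails if it takes over 72 s, if anything falls off the work surface, if the arm or the gripper's body presses on something with over 40 N, if the wrist force passes 120 N, or if a joint passes its speed limit or range.

## Working session

There is one attempt and no reset: what is moved stays moved. The work goes in short steps, Python scripts to look and compute and a tool call to move; the robot and the scene stay as the last step left them, time stands still between calls to the robot, and variables do not carry over. Pictures are saved under pics/ and viewed, about 8 in all and at most 12, crops included, and the job is handed in when it is done.

Besides the shell and the picture viewer there is one more tool, called after "Call:" in YAML: its name, and indented under it one key for each argument. servo_tool: Moves the arm, as the interface text tells. Its arguments: {"type":"object","properties":{"plan":{"type":"array"},"hand":{"type":"number"},"force":{"type":"number"}},"required":["plan"]}

```bash
mkdir -p pics; python3 - <<'E'
from station import manip, vision
import cv2,numpy as np
s=manip.get_state();print(s, manip.grip_depth)
for n in("scene","top"):
    im=vision.snapshot(n);cv2.imwrite(f"pics/{n}0.png",im[:,:,::-1])
    c=vision.camera_info(n);print(n,{k:np.round(v,4).tolist() for k,v in c.items()})
E
```

```text
{'t': 0.0, 'joints': array([ 1.14479137,  0.53712324, -0.00443039,  1.53885256,  0.0025923 ,
        1.06728235, -0.0712367 ]), 'qvel': array([ 0.00062335,  0.00093431, -0.0003273 ,  0.00110965,  0.00160999,
       -0.00083797, -0.00130405]), 'joint_torque': array([-5.07201785e-04, -5.70976818e+01,  9.90293249e-01, -2.51607281e+01,
       -5.63192088e-02,  1.78352039e-02,  1.35039240e-04]), 'eef_pos': array([ 0.228631  , -0.60782374,  0.23787498]), 'ee_rot': array([ 8.22226728e-01, -5.69159484e-01, -7.14652019e-04, -4.21873692e-04]), 'contact_force': array([-0.11289669, -0.21204872,  0.6545057 ]), 'moment': array([0.01147372, 0.05039738, 0.00494663]), 'finger_gap': 0.0879133595705135} 0.0187
scene {'mtx': [[400.8017, 0.0, 271.6491], [0.0, 400.8017, 209.5593], [0.0, 0.0, 1.0]], 'R': [[-0.8643, 0.503, -0.0051], [0.2689, 0.4534, -0.8498], [-0.4251, -0.7358, -0.5271]], 't': [0.4454, -0.0774, 1.5059]}
top {'mtx': [[403.7942, 0.0, 281.4296], [0.0, 403.7942, 215.5947], [0.0, 0.0, 1.0]], 'R': [[0.0266, -0.9992, -0.0312], [-0.9937, -0.023, -0.1099], [0.109, 0.0339, -0.9935]], 't': [0.0318, 0.5578, 1.0579]}
```

View pics/top0.png

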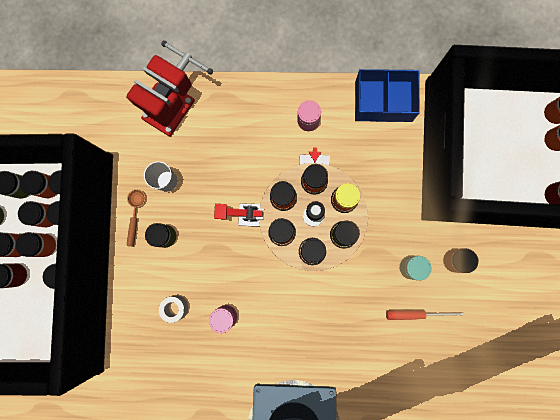

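View pics/scene0.png

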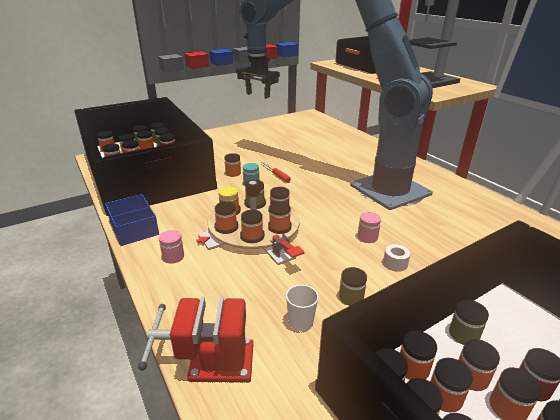

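The top view has the pointer at (315,155), the knob at (316,210), the paddle at (221,212) and the yellow lid at (347,195). The yellow jar is about 60° clockwise of the pointer. I'll measure these properly.

```bash
cat > h.py <<'E'
import numpy as np,cv2
from station import manip, vision
def ray(c,u,z):
    K,R,t=(np.array(c[k]) for k in("mtx","R","t"))
    o=-R.T@t; d=R.T@np.linalg.solve(K,[u[0],u[1],1]); return o+d*(z-o[2])/d[2]
def proj(c,X):
    p=np.array(c["mtx"])@(np.array(c["R"])@np.array(X)+np.array(c["t"])); return p[:2]/p[2]
def blobs(im,lo,hi,box,amin=8):
    h=cv2.cvtColor(im,cv2.COLOR_RGB2HSV); m=cv2.inRange(h,lo,hi)
    k=np.zeros_like(m);k[box[1]:box[3],box[0]:box[2]]=1
    n,l,s,c=cv2.connectedComponentsWithStats(m*k)
    return [(s[i].tolist(),c[i].round(1).tolist()) for i in range(1,n) if s[i][4]>=amin]
E
python3 - <<'E'
from h import *
im=cv2.imread("pics/top0.png")[:,:,::-1].copy();c=vision.camera_info("top")
for n,lo,hi,b,z in(("yellow",(22,130,120),(35,255,255),(320,170,370,220),.107),
  ("red",(0,170,120),(6,255,255),(200,140,340,240),.068),("ptr",(0,170,120),(6,255,255),(300,145,330,170),.016),
  ("black",(0,0,0),(179,255,55),(255,150,375,275),.107)):
    for s,u in blobs(im,lo,hi,b): print(n,s,u,ray(c,u,z).round(4))
cv2.imwrite("pics/crop.png",cv2.resize(im[135:285,200:380,::-1],None,fx=4,fy=4,interpolation=cv2.INTER_CUBIC))
E
```

```text
yellow [336, 183, 24, 25, 467] [347.4, 194.9] [ 0.6046 -0.1212  0.107 ]
red [310, 148, 11, 14, 77] [314.6, 153.8] [ 0.7192 -0.039   0.068 ]
red [214, 204, 33, 15, 303] [227.2, 211.3] [0.5608 0.1868 0.068 ]
red [253, 210, 9, 7, 50] [257.0, 212.9] [0.5584 0.1084 0.068 ]
ptr [310, 148, 11, 14, 77] [314.6, 153.8] [ 0.7331 -0.0413  0.016 ]
black [301, 164, 27, 30, 514] [314.9, 177.1] [ 0.6484 -0.039   0.107 ]
black [270, 181, 27, 25, 460] [282.3, 193.0] [0.6059 0.0424 0.107 ]
black [331, 188, 26, 25, 52] [338.7, 203.9] [ 0.5813 -0.0997  0.107 ]
black [287, 199, 10, 11, 22] [292.1, 204.9] [0.5762 0.0169 0.107 ]
black [271, 201, 15, 10, 23] [278.4, 207.5] [0.5688 0.0512 0.107 ]
black [306, 202, 19, 19, 165] [315.1, 210.8] [ 0.5626 -0.041   0.107 ]
black [269, 219, 27, 26, 223] [281.8, 228.4] [0.5164 0.0413 0.107 ]
black [330, 221, 29, 27, 369] [342.0, 234.1] [ 0.5058 -0.1087  0.107 ]
black [281, 232, 6, 3, 8] [283.5, 233.4] [0.504  0.0367 0.107 ]
black [301, 238, 25, 27, 149] [314.2, 251.2] [ 0.4617 -0.0405  0.107 ]
black [277, 244, 9, 2, 10] [280.7, 244.8] [0.4754 0.0429 0.107 ]
```

View pics/crop.png

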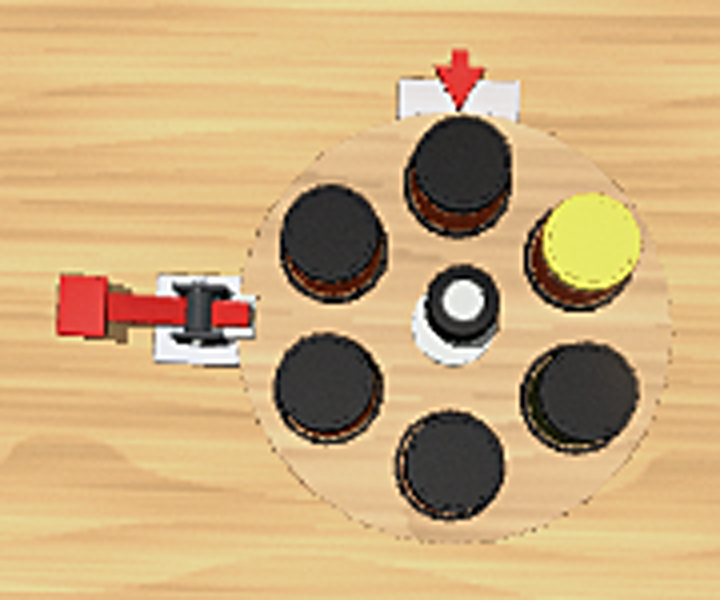

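The crop shows the paddle centred at full-image pixel (220.6,211.5), the white knob top at (315.4,209.8), and the yellow lid one cup clockwise of the pointer. Next I'll fit the stand pose.

```bash
python3 - <<'E'
from h import *
from scipy.optimize import least_squares
c=vision.camera_info("top")
lid=np.array([(460,165),(591,242),(330,237),(588,389),(330,386),(449,464)])
pix=lambda p:(np.array(p)+.5)/4-.5+[200,135]
meas=[ray(c,pix(p),.107)[:2] for p in lid]
ang=np.radians([0,-60,60,-120,120,180])
kn=ray(c,pix((462,300)),.162)[:2]; pt=ray(c,pix((460,80)),.016)[:2]; pd=ray(c,pix((82,306)),.068)[:2]
def f(p):
    d=lambda r,a:p[:2]+r*np.array([np.cos(a+p[2]),np.sin(a+p[2])])
    return np.concatenate([d(.095,a)-m for a,m in zip(ang,meas)]+[p[:2]-kn,d(.245,np.pi/2)-pd])
r=least_squares(f,[.56,-.04,0]);print(r.x, (r.fun*1000).round(1))
x,y,w=r.x;print("knob",kn,"ptr",pt,np.hypot(*(pt-[x,y])),"paddle",pd)
C,S=np.cos(w),np.sin(w)
print("paddle fit",x-S*.245,y+C*.245)
cs=vision.camera_info("scene");print("scene px knobtop",proj(cs,[x,y,.162]),"paddle",proj(cs,[x-S*.245,y+C*.245,.068]))
R=__import__("scipy.spatial.transform",fromlist=["x"]).Rotation.from_quat(manip.get_state()["ee_rot"]).as_matrix();print(R.round(3))
E
```

```text
[ 0.55762268 -0.03863755 -0.00764953] [ 1.1 -1.1  0.5 -0.1  2.   0.5 -2.1 -0.5  1.2  3.7 -0.3 -3.1 -1.  -0.3
 -1.4  0.9]
knob [ 0.55857474 -0.03830447] ptr [ 0.73079239 -0.04145218] 0.17319258444957095 paddle [0.56088303 0.20542275]
paddle fit 0.5594967983161357 0.20635527932876552
scene px knobtop [252.8726578  182.23588843] paddle [295.87978251 249.94018942]
[[ 0.352 -0.936 -0.001]
 [-0.936 -0.352  0.001]
 [-0.002  0.    -1.   ]]
```

Fit is within about 2 mm (lids up to 3.7): knob (0.558,-0.0385), paddle (0.560,0.206), stand yaw about -0.01. First I'll shut the fingers and align the jaws with world x.

Call:
servo_tool:
  plan:
    - {"translation": [0,0,0],"roll": -0.14}
    - {"translation": [0,0,0],"roll": -0.14}
    - {"translation": [0,0,0],"roll": -0.14}
    - {"translation": [0,0,0],"roll": -0.14}
    - {"translation": [0,0,0],"roll": -0.14}
    - {"translation": [0,0,0],"roll": -0.14}
    - {"translation": [0,0,0],"roll": -0.14}
    - {"translation": [0,0,0],"roll": -0.14}
    - {"translation": [0,0,0],"roll": -0.1}
  hand: 0
  force: 20

```text
t: 1.0
eef_pos: [0.2274, -0.6048, 0.2331]
ee_rot: [1.0, 0.029, -0.002, -0.005]
contact_force: [0.4, 0.4, 0.8]
finger_gap: 0.018
```

Call:
servo_tool:
  plan:
    - {"translation": [3,-4,-0.2],"roll": 0.02}
    - {"translation": [3,-4,-0.2],"roll": 0.02}
    - {"translation": [3,-4,0],"roll": 0.02}
    - {"translation": [3,-4,0],"roll": 0}
    - {"translation": [3,-4,0],"roll": 0}
    - {"translation": [3,-4,0],"roll": 0}
    - {"translation": [3,-4,0],"roll": 0}
    - {"translation": [2,-4.5,0],"roll": 0}
    - {"translation": [2,-4.5,0],"roll": 0}
    - {"translation": [2,-4.5,0],"roll": 0}
    - {"translation": [2,-4.5,0],"roll": 0}
    - {"translation": [1,-4.5,0],"roll": 0}

```text
t: 2.2
eef_pos: [0.5236, -0.0962, 0.2354]
ee_rot: [1.0, -0.009, -0.005, -0.005]
contact_force: [1.7, 1.0, -0.4]
finger_gap: 0.0003
```

Call:
servo_tool:
  plan:
    - {"translation": [1,-4.5,0],"roll": 0}
    - {"translation": [1,-4.5,0],"roll": 0}
    - {"translation": [1,-4.5,0],"roll": 0}
    - {"translation": [0,-4.5,0],"roll": 0}
    - {"translation": [0,-4.5,0],"roll": 0}
    - {"translation": [0,-4,0],"roll": 0}
    - {"translation": [0,-3,0],"roll": 0}
    - {"translation": [0,-2,0],"roll": 0}
    - {"translation": [0,0,0],"roll": 0}

```text
t: 3.1
eef_pos: [0.5564, 0.2393, 0.2357]
ee_rot: [1.0, -0.004, -0.008, -0.007]
contact_force: [-0.5, -0.2, -0.1]
finger_gap: 0.0001
```

Call:
servo_tool:
  plan:
    - {"translation": [0.3,3.3,2],"roll": 0}
    - {"translation": [0,0,4],"roll": 0}
    - {"translation": [0,0,4],"roll": 0}
    - {"translation": [0,0,3],"roll": 0}
    - {"translation": [0,0,1],"roll": 0}
    - {"translation": [0,0,0],"roll": 0}

```text
t: 3.7
eef_pos: [0.5591, 0.1991, 0.091]
ee_rot: [1.0, -0.007, -0.007, -0.004]
contact_force: [0.5, 0.7, -0.5]
finger_gap: 0.0005
```

```bash
python3 - <<'E'
from h import *
im=vision.snapshot("scene");cv2.imwrite("pics/s1.png",cv2.resize(im[120:320,170:370,::-1],None,fx=3,fy=3))
E
```

```text
(no output)
```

View pics/s1.png

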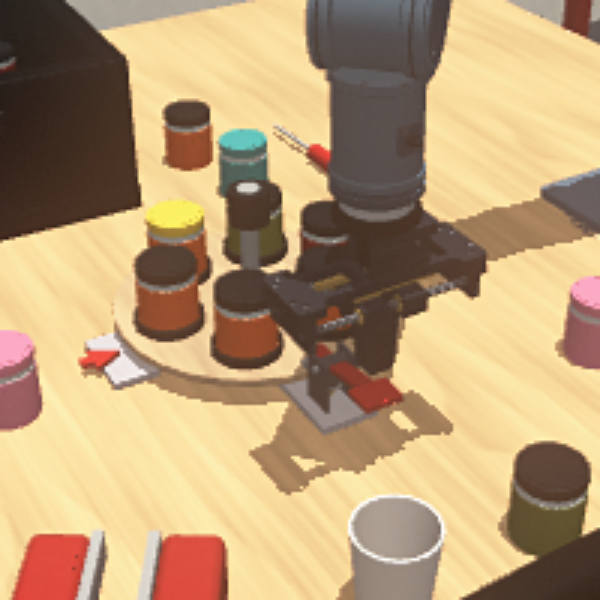

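The crop shows the shut fingers over the lever, about 7 mm short of the paddle's middle, and the gripper clear of the jars and cup. I'll shift outward and press.

Call:
servo_tool:
  plan:
    - {"translation": [0,-0.9,0],"roll": 0}
    - {"translation": [0,0,1],"roll": 0}
    - {"translation": [0,0,1],"roll": 0}
    - {"translation": [0,0,0.5],"roll": 0}
    - {"translation": [0,0,0.5],"roll": 0}
    - {"translation": [0,0,0.5],"roll": 0}

```text
t: 4.35
eef_pos: [0.5634, 0.2122, 0.0604]
ee_rot: [1.0, -0.007, -0.001, -0.007]
contact_force: [-1.7, 1.3, 8.1]
finger_gap: 0.0003
```

Call:
servo_tool:
  plan:
    - {"translation": [0,0.2,0.8],"roll": 0}
    - {"translation": [0,0,0.8],"roll": 0}
    - {"translation": [0,0,0.8],"roll": 0}
    - {"translation": [0,0,0.6],"roll": 0}
    - {"translation": [0,0,0.4],"roll": 0}

```text
t: 4.85
eef_pos: [0.5646, 0.2126, 0.0288]
ee_rot: [1.0, -0.007, 0.0, -0.007]
contact_force: [-14.0, -8.2, 56.0]
finger_gap: 0.0003
```

Call:
servo_tool:
  plan:
    - {"translation": [0,0,-1],"roll": 0}
    - {"translation": [0,0,-2],"roll": 0}
    - {"translation": [0,0,-4],"roll": 0}
    - {"translation": [0,0,-4.5],"roll": 0}
    - {"translation": [0,0,-4.5],"roll": 0}
    - {"translation": [0,0,-4.5],"roll": 0}
    - {"translation": [0,0,0],"roll": 0}
  hand: 1

```text
t: 5.55
eef_pos: [0.5639, 0.2097, 0.2375]
ee_rot: [1.0, -0.006, -0.002, -0.007]
contact_force: [0.7, 0.9, -0.2]
finger_gap: 0.0544
```

```bash
python3 - <<'E'
from h import *
s=manip.get_state();print(s["eef_pos"],s["joints"].round(3),s["contact_force"])
im=vision.snapshot("scene");cv2.imwrite("pics/s2.png",cv2.resize(im[120:320,170:370,::-1],None,fx=3,fy=3))
E
```

```text
[0.56388236 0.20971488 0.23746037] [-0.032  0.512 -0.541  1.65   0.277  1.055 -0.666] [ 0.74841971  0.94701651 -0.18129885]
```

View pics/s2.png

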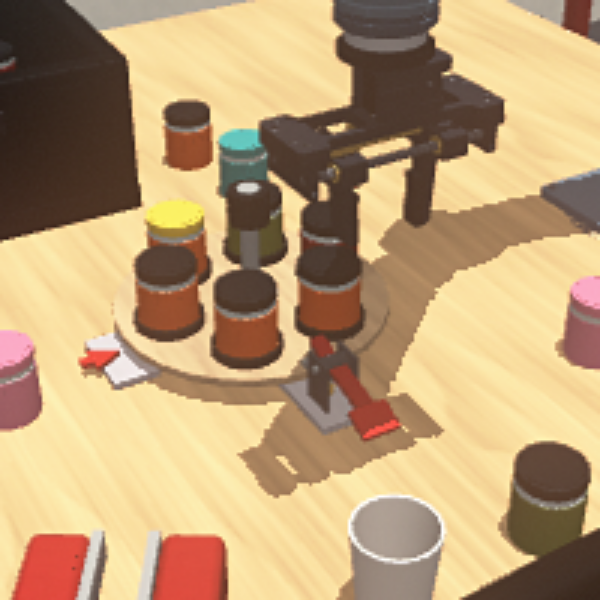

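The lever stays down with the paddle lower and untouched, and the jars and cup haven't moved. Next I'll go above the knob and pre-turn the jaws by -30°.

Call:
servo_tool:
  plan:
    - {"translation": [0,4,0],"roll": 0}
    - {"translation": [0,4.5,0],"roll": 0}
    - {"translation": [-0.5,4.5,0],"roll": 0}
    - {"translation": [0,4,0],"roll": 0}
    - {"translation": [0,3,0],"roll": 0}
    - {"translation": [0,1.5,0],"roll": 0}
    - {"translation": [0,0,0],"roll": 0.14}
    - {"translation": [0,0,0],"roll": 0.14}
    - {"translation": [0,0,0],"roll": 0.14}
    - {"translation": [0,0,0],"roll": 0.12}
    - {"translation": [0,0,0],"roll": 0}
  hand: 1

```text
t: 6.7
eef_pos: [0.5436, -0.0191, 0.2098]
ee_rot: [0.958, -0.284, -0.02, -0.0]
contact_force: [0.3, -0.0, 0.1]
finger_gap: 0.0884
```

```bash
cat >> h.py <<'E'
from scipy.spatial.transform import Rotation as Ro
def off(T):
    s=manip.get_state();R=Ro.from_quat(s["ee_rot"]).as_matrix()
    print("pos",s["eef_pos"].round(4),"xang deg",np.degrees(np.arctan2(R[1,0],R[0,0])).round(1),"z",R[:,2].round(3),"tool cm",(R.T@(np.array(T)-s["eef_pos"])*100).round(2),"j",s["joints"].round(2),"F",s["contact_force"].round(1),"M",s["moment"].round(2),"gap",s["finger_gap"])
E
python3 -c "
from h import *
off([.558,-.0385,.124])"
```

```text
pos [ 0.5436 -0.0191  0.2098] xang deg -33.1 z [-0.038  0.012 -0.999] tool cm [2.59 0.75 8.5 ] j [ 0.25  0.44 -0.38  1.8   0.17  0.97 -0.77] F [ 0.3 -0.   0.1] M [-0.07 -0.07 -0.01] gap 0.08844152496560145
```

Call:
servo_tool:
  plan:
    - {"translation": [2.4,0.7,0],"roll": 0}
    - {"translation": [0,0,0],"roll": 0}
    - {"translation": [0,0,2],"roll": 0}
    - {"translation": [0,0,0],"roll": 0}

```text
t: 7.1
eef_pos: [0.5564, -0.0379, 0.1837]
ee_rot: [0.96, -0.278, -0.024, 0.001]
contact_force: [-0.7, -0.9, -0.4]
finger_gap: 0.0881
```

```bash
python3 -c "
from h import *
off([.558,-.0385,.124])"
```

```text
pos [ 0.5564 -0.0379  0.1837] xang deg -32.3 z [-0.045  0.012 -0.999] tool cm [ 0.43 -0.12  5.96] j [ 0.27  0.5  -0.37  1.78  0.19  0.95 -0.74] F [-0.7 -0.9 -0.4] M [-0.02  0.01  0.01] gap 0.08811048922102561
```

Call:
servo_tool:
  plan:
    - {"translation": [0.4,-0.1,2],"roll": 0}
    - {"translation": [0,0,2],"roll": 0}
    - {"translation": [0,0,1],"roll": 0}
    - {"translation": [0,0,0],"roll": 0}

```text
t: 7.5
eef_pos: [0.5574, -0.0368, 0.1325]
ee_rot: [0.961, -0.274, -0.024, 0.0]
contact_force: [-0.5, -0.2, 0.0]
finger_gap: 0.0884
```

```bash
python3 -c "
from h import *
off([.558,-.0385,.126])"
```

```text
pos [ 0.5574 -0.0368  0.1325] xang deg -31.9 z [-0.047  0.013 -0.999] tool cm [0.17 0.11 0.64] j [ 0.25  0.57 -0.35  1.81  0.23  0.85 -0.76] F [-0.5 -0.2  0. ] M [-0.08 -0.02 -0.01] gap 0.0883804046506506
```

Call:
servo_tool:
  plan:
    - {"translation": [0.15,0.1,0.6],"roll": 0}
    - {"translation": [0,0,0],"roll": 0}

```text
t: 7.7
eef_pos: [0.5584, -0.038, 0.1272]
ee_rot: [0.962, -0.274, -0.024, -0.0]
contact_force: [0.5, -0.6, -0.6]
finger_gap: 0.0881
```

Call:
servo_tool:
  plan:
    - {"translation": [0,0,0],"roll": 0}
    - {"translation": [0,0,0],"roll": 0}
    - {"translation": [0,0,0],"roll": 0}
    - {"translation": [0,0,0],"roll": 0}
    - {"translation": [0,0,0],"roll": 0}
    - {"translation": [0,0,0],"roll": 0}
    - {"translation": [0,0,0],"roll": 0}
  hand: 0
  force: 20

```text
t: 8.4
eef_pos: [0.559, -0.0375, 0.1294]
ee_rot: [0.962, -0.273, -0.023, -0.0]
contact_force: [1.4, -0.3, -0.7]
finger_gap: 0.0434
```

```bash
python3 -c "
from h import *
off([.558,-.0385,.126])"
```

```text
pos [ 0.559  -0.0375  0.1294] xang deg -31.8 z [-0.044  0.013 -0.999] tool cm [-0.02  0.13  0.35] j [ 0.26  0.58 -0.35  1.81  0.23  0.84 -0.76] F [ 1.4 -0.3 -0.7] M [-0.21 -0.34 -0.03] gap 0.043424090798815575
```

Gripped, with a gap of 43 mm against the 44 mm knob. Turning counter-clockwise gently.

Call:
servo_tool:
  plan:
    - {"translation": [0,0,0],"roll": -0.05}
    - {"translation": [0,0,0],"roll": -0.08}
    - {"translation": [0,0,0],"roll": -0.08}
    - {"translation": [0,0,0],"roll": -0.08}
    - {"translation": [0,0,0],"roll": -0.08}
    - {"translation": [0,0,0],"roll": -0.05}
    - {"translation": [0,0,0],"roll": 0}

```text
t: 9.1
eef_pos: [0.5581, -0.0372, 0.1294]
ee_rot: [0.998, -0.059, -0.023, -0.005]
contact_force: [-1.5, 0.7, 0.3]
finger_gap: 0.0434
```

```bash
cat > y.py <<'E'
from h import *
off([.558,-.0385,.126])
im=vision.snapshot("top");c=vision.camera_info("top")
for s,u in blobs(im,(22,130,120),(35,255,255),(255,150,375,275)):
    X=ray(c,u,.107); v=X[:2]-[.558,-.0385]; print(s,u,X.round(4),"ang",np.degrees(np.arctan2(v[1],v[0])),"r",np.hypot(*v))
E
python3 y.py
```

```text
pos [ 0.5581 -0.0372  0.1294] xang deg -6.7 z [-0.045  0.013 -0.999] tool cm [0.02 0.13 0.34] j [ 0.33  0.59 -0.45  1.8   0.31  0.86 -0.39] F [-1.5  0.7  0.3] M [-0.06 -0.18 -0.08] gap 0.043359783977217715
```

Call:
servo_tool:
  plan:
    - {"translation": [0,0,0],"roll": -0.05}
    - {"translation": [0,0,0],"roll": -0.08}
    - {"translation": [0,0,0],"roll": -0.08}
    - {"translation": [0,0,0],"roll": -0.08}
    - {"translation": [0,0,0],"roll": -0.08}
    - {"translation": [0,0,0],"roll": -0.08}
    - {"translation": [0,0,0],"roll": -0.08}
    - {"translation": [0,0,0],"roll": -0.03}
    - {"translation": [0,0,0],"roll": 0}

```text
t: 10.05
eef_pos: [0.5568, -0.0375, 0.1295]
ee_rot: [0.975, 0.221, -0.022, -0.011]
contact_force: [-1.3, 0.0, 1.2]
finger_gap: 0.0435
```

```bash
python3 y.py; python3 - <<'E'
from h import *
a=vision.snapshot("scene");b=vision.snapshot("top")
f=lambda m:cv2.resize(m,(400,400),interpolation=cv2.INTER_CUBIC)
cv2.imwrite("pics/s3.png",np.hstack([f(a[150:290,180:320]),f(b[140:280,240:380])])[:,:,::-1])
c=vision.camera_info("scene")
for s,u in blobs(a,(20,130,100),(36,255,255),(180,150,320,290)):
    X=ray(c,u,.107); v=X[:2]-[.558,-.0385]; print(s,u,X.round(4),"ang",np.degrees(np.arctan2(v[1],v[0])),"r",np.hypot(*v))
old=cv2.imread("pics/scene0.png")[:,:,::-1].copy()
for s,u in blobs(old,(20,130,100),(36,255,255),(180,150,320,290)):
    X=ray(c,u,.107); v=X[:2]-[.558,-.0385]; print("old",s,u,X.round(4),"ang",np.degrees(np.arctan2(v[1],v[0])),"r",np.hypot(*v))
E
```

```text
pos [ 0.5568 -0.0375  0.1295] xang deg 25.6 z [-0.049  0.012 -0.999] tool cm [0.08 0.16 0.34] j [ 0.43  0.63 -0.59  1.8   0.41  0.89  0.1 ] F [-1.3  0.   1.2] M [-0.03  0.03 -0.03] gap 0.043496951965960824
[214, 201, 22, 14, 239] [224.5, 207.3] [ 0.6577 -0.0337  0.107 ] ang 2.738366169796077 r 0.099843381889611
old [218, 186, 20, 13, 197] [228.0, 192.3] [ 0.6102 -0.1115  0.107 ] ang -54.44561871360492 r 0.08971060951664271
```

View pics/s3.png

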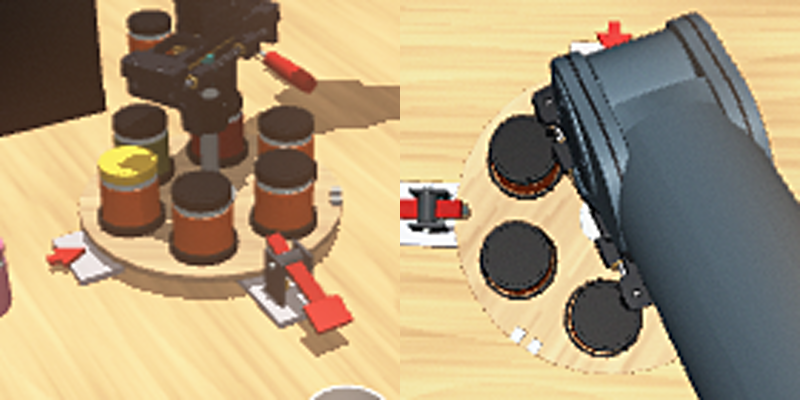

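The yellow jar is now at the pointer side, the lever is still down, and all visible jars are upright. I'll refine the angle using the three lids visible from above and the yellow blob bias-corrected against the first picture.

```bash
python3 - <<'E'
from h import *
c=vision.camera_info("top");k=np.array([.558,-.0385])
for p,a0 in(((528,143),60),((519,247),120),((603,308),180)):
    u=(240+(p[0]-400)*.35,140+p[1]*.35);X=ray(c,u,.107);v=X[:2]-k
    print(X.round(4),(np.degrees(np.arctan2(v[1],v[0]))-a0+180)%360-180,np.hypot(*v))
s=vision.camera_info("scene");P=lambda d:proj(s,[k[0]+.095*np.cos(np.radians(d)),k[1]+.095*np.sin(np.radians(d)),.107])
b=np.array([228.0,192.3])-P(-60.4);print("bias",b)
for d in range(-8,9,2):print(d,(P(d)+b).round(1))
E
```

```text
[0.6136 0.0363 0.107 ] -6.652079505890043 0.09317281691475361
[0.5212 0.0418 0.107 ] -5.396050705925688 0.08827506186532666
[ 0.4699 -0.0326  0.107 ] -3.829874636987597 0.08831257621914787
bias [-0.2205258   1.67923406]
-8 [223.5 205.8]
-6 [223.8 206.3]
-4 [224.2 206.8]
-2 [224.6 207.3]
0 [225.1 207.8]
2 [225.5 208.3]
4 [226.1 208.8]
6 [226.6 209.3]
8 [227.2 209.7]
```

Three estimates agree the jar is short by about 2–4°, so I'll add 0.05 rad and raise the grip slightly.

Call:
servo_tool:
  plan:
    - {"translation": [0,0,0],"roll": -0.03}
    - {"translation": [0,0,0],"roll": -0.025}
    - {"translation": [0,0,0],"roll": 0}
    - {"translation": [0,0,0],"roll": 0}
    - {"translation": [0,0,0],"roll": 0}
    - {"translation": [0,0,0],"roll": 0}
  force: 25

```text
t: 10.8
eef_pos: [0.5567, -0.0375, 0.1295]
ee_rot: [0.968, 0.249, -0.022, -0.012]
contact_force: [-0.8, 1.0, 2.0]
finger_gap: 0.0435
```

```bash
python3 - <<'E'
from h import *
off([.558,-.0385,.126])
a=vision.snapshot("scene");b=vision.snapshot("top")
f=lambda m:cv2.resize(m,(400,400),interpolation=cv2.INTER_CUBIC)
cv2.imwrite("pics/s4.png",np.hstack([f(a[150:290,180:320]),f(b[140:280,240:380])])[:,:,::-1])
print(blobs(a,(20,130,100),(36,255,255),(180,150,320,290)))
ct,k=vision.camera_info("top"),np.array([.558,-.0385])
old=cv2.imread("pics/top0.png")[:,:,::-1].copy()
# lid image angle from a lid-rendering correlation: old lid template vs new, for lids at -> 60,120 deg
g=lambda m:cv2.cvtColor(m,cv2.COLOR_RGB2GRAY)
for (cx,cy),a0 in (((282.3,194.0),60),((282.2,231.3),120)):
    x,y=int(cx),int(cy);T=g(old)[y-17:y+18,x-17:x+18]
    S=g(b)[y-27:y+28,x-27:x+28];r=cv2.matchTemplate(S,T,cv2.TM_CCOEFF_NORMED);_,v,_,l=cv2.minMaxLoc(r)
    q=lambda d:ray(ct,(cx+d[0],cy+d[1]),.107)[:2]-k
    A=lambda w:np.degrees(np.arctan2(w[1],w[0]))
    d=(l[0]-10,l[1]-10);print("shift px",d,v,"angle change vs neighbour slot",A(q(d))-A(q((0,0))))
E
```

```text
pos [ 0.5567 -0.0375  0.1295] xang deg 28.9 z [-0.049  0.012 -0.999] tool cm [0.08 0.16 0.34] j [ 0.44  0.63 -0.6   1.8   0.42  0.9   0.14] F [-0.8  1.   2. ] M [-0.12  0.08 -0.03] gap 0.0435304543208442
[([215, 202, 22, 14, 239], [225.1, 208.1])]
shift px (0, 1) 0.6894301176071167 angle change vs neighbour slot 1.3743779393168865
shift px (0, 1) 0.9465746283531189 angle change vs neighbour slot 1.3182166423902544
```

View pics/s4.png

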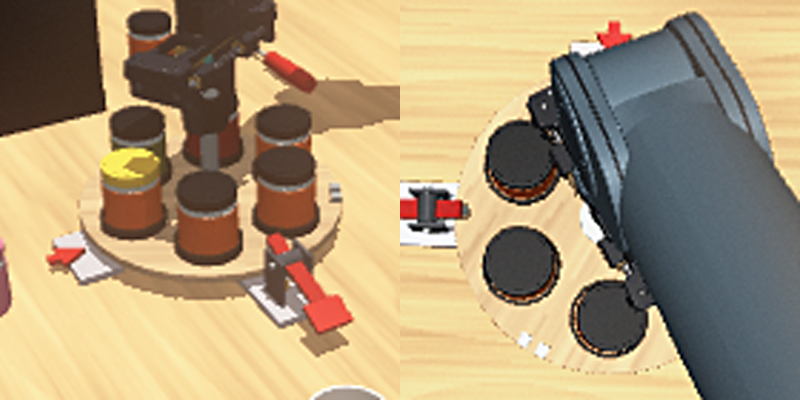

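All checks agree to within about 1.5° (tolerance about 6°). The lever is down, the jars are upright, and the grip gap is 43.5 mm. Handing in.

```bash
python3 -c "
from station import workorder,manip
print(workorder.close_job(), manip.get_state()['t'])"
```

```text
the job is handed in; nothing more can be done
the job is handed in; nothing more can be done
```

The carousel is unlocked, the yellow-lidded jar stands at the red pointer, and I handed the job in with the gripper still holding the knob. No verdict was reported.

- **Lever:** I pressed it to its hard stop with the shut fingers (56 N at the end), lifted clear, and it stayed down. The last picture still shows it down and untouched.
- **Turn:** I turned the knob about 60° counter-clockwise, with a small final correction.
- **Jar position:** the last checks put the jar within about 1.5° of the pointer line, or 2–3 mm sideways against the 10 mm allowed. The tool angle (60.7° turned), the scene view (about 0 to +1°) and lid matching from above (about +1.3°) agreed. The lid matching was weak on one lid (0.69), because the gripper partly hides it.
- **Grip:** the command was 25 N, with a 43.5 mm gap on the 44 mm knob. Contact with the knob is inferred from that gap.
- **Jars and bench:** all visible jars stood upright in their cups. I saw nothing on the bench displaced, but I did not measure the other items again at the end. The tool ended tilted about 3° from vertical.

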